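# Take the drilled slide block off the bent rod of the bench holder

## Task

Slide the drilled block along the bent rod of the bench holder, round the bend and off the rod's free end, without letting it bind: feel your way, so that neither the block nor the robot ever presses on the holder or its rod with more than 25 N. Then set it down inside the clear tub - do not let it fall - and let go.

Things in the scene. Friction and masses are not known exactly. Their poses are not given: they have to be found in the camera images.
- holder: Bench holder screwed to the worktop: dark foot plate 80 x 70 x 8 mm, post 18 mm thick, clamp head 26 x 24 mm (top at 143 mm) that carries a rigid round steel rod, 10 mm thick. Origin: on the worktop under the post's axis, z up. The rod's axis runs level, 130 mm above the origin; it leaves the head along the holder's +x axis (y = 0) and is straight until x = 85 mm.
- bend_start (a point): Point on the rod's axis where its bend begins, axes as the holder's. From here the rod bends level towards the holder's -y side (clockwise from above), 60 mm radius at its axis. How far it was bent is not measured: 45 to 88 degrees, different every time. Then it is straight for 65 mm to its rounded free end. A block that binds pinches on both sides: a twist with little side force.
- block_center (a point): Centre of the drilled aluminium block that hangs on the rod between head and bend: 24 mm along its bore (its x axis), 30 mm across (y, the faces to grasp), 45 mm high (z), about 90 g. The round through bore is 14 mm wide, its axis 8.5 mm above this centre: 2 mm of play all round the rod, less in the bend. Hanging free, this centre lies 10.5 mm below the rod's axis.
- tub: Empty clear plastic tub, loose, standing open side up on the worktop: 103 x 113 mm over the rim, 52 mm high, inside 80 mm along its x and 90 mm along its y, floor 2 mm thick, about 250 g. Origin: centre of its underside, z up.
Not all that is in view belongs to the job. Leave any pink look-alike of the part that bears block_center alone.

How it is judged:
By the outcome, as a careful person would: the job done as asked, in the order asked, and still so for the second after the job is handed in, with the robot touching nothing.
It also fails if it takes over 72 s, if anything falls off the work surface, if the arm or the gripper's body presses on something with over 40 N, if the wrist force passes 120 N, or if a joint passes its speed limit or range.

## Robot

A 6-joint arm with a two-finger parallel gripper is mounted at the origin on a cart in front of the work surface, level with it; the furniture and walls round the work are solid. World frame = base frame: x ahead of the robot, y to its left, z up, the work surface at z = 0. Lengths are in m, angles in degrees, forces in N, time in s.
With the tool pointing down it reaches from about 0.3 to 0.875 m from the base axis. Payload 6.4 kg.
Tool frame: the origin (TCP) lies on the front face of the gripper's body, between the roots of the fingers; the fingertips stand bot.finger_overhang ahead of it and the grasp point (between the pads) lies 45 mm ahead of it (bot.finger_overhang is the distance from the TCP to the fingertips, in m); z points along the fingers, x is the direction in which the jaws open and shut, and the axes are right-handed (so a half turn about z gives the same grasp; the last joint's range is limited). The gripper opens to 88 mm and grips with 3 to 60 N. Pads are 18 mm wide; open, the fingers measure 123 mm over their backs; the gripper's body (75 mm by 187 mm) begins 45 mm behind the grasp point.
Start: joints at [-11.82, 10.359, 92.074, -0, 77.567, -11.82], TCP at [0.575, 0, 0.303] pointing down, gripper open.
Joint ranges: [-171.53, 171.53], [-51.25, 118.39], [17.06, 147.69], [-65.23, 245.23], [0, 150.52], [-178.68, 178.68]. Speed limits (degrees/s): [147.25, 147.25, 172.46, 180, 180, 180].

## Interface

Orientations are given as a 3x3 rotation matrix whose columns are the frame's x, y, z axes.
In Python, from cell import bot gives the robot as it stands.
- The arm moves only by the shell command python3 -m creep 'ROWS' [FORCE]. ROWS is a JSON object of lists of equal length, an entry for each row: "gripper": the opening, from 0 (shut) to 1 (fully open); "offset": the shift along the tool's x, y, z in m, a list of three; "turn": the turn, a rotation vector about the tool's x, y, z in degrees, a list of three. In form: {"gripper": [gripper, ...], "offset": [[tx, ty, tz], ...], "turn": [[wx, wy, wz], ...]}. A call has 1 to 12 rows; each row is the pose to reach, as a shift and turn from the pose measured when the call began, along the tool's axes at that moment; what a row does not reach only later rows make up. A row lasts 1/10 s, in which the tool goes at most 50 mm and 8.59 degrees, less where a joint would pass 70% of its speed; a pose out of reach is approached as far as the arm can. A call with a gripper value outside its range is refused whole. The fingers move at their own pace and stop on an object; FORCE is the grip in N (left out, the last holds). Time passes only in rows, so rows that repeat a pose let the fingers close. It gives the time, the measured TCP pose, the force and the opening at its end, in the units of the state.
- bot.get_state(): the state, without advancing time (a new reading comes with each control period).
- bot.get_image(name): name is "scene" or "side" or "wrist"; returns a dict with "pixels" (480x640x3 uint8, red, green, blue), "intrinsics" (3x3 intrinsics, pixels), "rvec" (rotation vector, rad) and "tvec" (3), from world to camera coordinates, as OpenCV has them; the wrist camera has in their place "hand_eye" (4x4, takes a point from camera to tool coordinates, whose origin is the TCP and whose axes are the tool frame's). Camera axes: x right, y down, z forward; pixel columns grow to the right and rows downward; lengths in m; the calibration is good to about 2 mm. A picture is of the moment at which its call begins: read the wrist's pose just before it. There is no depth.
- bot.close_job(): hands the job in, once; it reports no verdict.
Trained networks look in a picture, given as the dict that the camera call returned (one of the last four; its "shot" number tells which), for a name from the list of things; names that differ only in an ending like _2 or _b are one class to them, and where a whole thing is asked for, a point or a joint stands for the part that bears it (a point fixed in the world has none). Each returns a list of dicts, best first, with "conf" (0 to 1); they miss things now and then, are a little off and sometimes report something else, mostly with a low value. They report only what shows in the picture. A call takes as long as a camera call. They do not tell look-alikes from the thing itself.
- bot.trace(target, picture): "pixels" (480x640 bool, what is visible of it) and "rect" ([centre column, centre row, width, height] in pixels, round what is visible of it).
- bot.place_of(target, picture): "position" ([row, column] in pixels: a listed point, or the origin of a listed thing).
The state is a dict: "time_s": time; "q": joint angles; "joint_vel": joint speeds; "effort": joint torques, N m; "tcp_pos": TCP position; "eef_rot": TCP orientation; "ft_force": force on the tool from outside, world axes, zero at the start; "wrist_torque": the same for the moment, N m; "grip_width": opening from 0.0 (shut) to 1.0 (fully open).
Only numpy, scipy, OpenCV 4.12 (cv2) and the standard library are available. Lean on these libraries where they do the work, as an engineer would, in place of code of your own. Each camera call takes 0.05 s, during which the arm holds its last target. There are 200 camera calls.

## Working session

There is one attempt and no reset: what is moved stays moved. The work goes in short steps, Python scripts to look and compute and a shell command to move; the robot and the scene stay as the last step left them, time stands still between calls to the robot, and variables do not carry over. Pictures are saved under pics/ and viewed, about 8 in all and at most 12, crops included, and the job is handed in when it is done.

```bash
mkdir -p pics; ls; python3 - <<'E'
from cell import bot
import cv2,numpy as np
s=bot.get_state();print(s['time_s'],s['tcp_pos'],s['eef_rot'],s['ft_force'],bot.finger_overhang)
ims=[]
for n in ['scene','side','wrist']:
    im=bot.get_image(n);p=im['pixels'];ims.append(p)
    print(n,im['intrinsics'],im.get('rvec'),im.get('tvec'),im.get('hand_eye'))
    for t in ['holder','bend_start','block_center','tub']:
        for r in bot.place_of(t,im)[:3]: print(n,t,r)
    cv2.imwrite(f'pics/{n}0.png',p[:,:,::-1])
E
```

```text
pics
0.0 [5.74582020e-01 9.26801083e-05 3.01830504e-01] [[ 9.99998610e-01 -2.97994841e-05 -1.66688342e-03]
 [-2.91728060e-05 -9.99999929e-01  3.75980970e-04]
 [-1.66689451e-03 -3.75931820e-04 -9.99998540e-01]] [-0.75350534  0.16887505  0.14368818] 0.064
scene [[525.37111977   0.         313.09411649]
 [  0.         525.37111977 239.51555956]
 [  0.           0.           1.        ]] [ 2.04220356 -1.19835263  0.49997291] [-0.32410631  0.40371817  0.75449083] None
scene holder {'position': [247.5, 275.3], 'conf': 0.95}
scene bend_start {'position': [215.9, 307.5], 'conf': 0.87}
scene bend_start {'position': [214.7, 294.5], 'conf': 0.72}
scene block_center {'position': [217.5, 294.2], 'conf': 0.95}
scene block_center {'position': [243.8, 216.9], 'conf': 0.68}
scene block_center {'position': [220.6, 233.8], 'conf': 0.55}
scene tub {'position': [356.6, 401.1], 'conf': 0.87}
side [[603.10521002   0.         320.3320868 ]
 [  0.         603.10521002 247.87614151]
 [  0.           0.           1.        ]] [ 1.94505453 -0.16332563  0.09388453] [-0.57103882  0.10115757  0.99994021] None
side
[... 342 characters left out ...]
}
wrist [[419.01716667   0.         317.36645097]
 [  0.         419.01716667 240.85261468]
 [  0.           0.           1.        ]] None None [[ 9.99999538e-01  7.70515217e-04 -5.74313665e-04  1.84741507e-04]
 [-5.59037903e-04  9.52508679e-01  3.04510927e-01 -7.87133387e-02]
 [ 7.81669053e-04 -3.04510465e-01  9.52508670e-01 -8.17188830e-02]
 [ 0.00000000e+00  0.00000000e+00  0.00000000e+00  1.00000000e+00]]
wrist holder {'position': [122.7, 352.0], 'conf': 0.76}
wrist holder {'position': [264.3, 364.8], 'conf': 0.56}
wrist bend_start {'position': [264.5, 365.2], 'conf': 0.67}
wrist block_center {'position': [218.2, 364.9], 'conf': 0.86}
wrist tub {'position': [439.9, 228.2], 'conf': 0.68}
```

```bash
python3 - <<'E'
import cv2,numpy as np
a=cv2.imread('pics/scene0.png');b=cv2.imread('pics/side0.png');c=cv2.imread('pics/wrist0.png')
# zoomed crops
A=cv2.resize(a[160:300,180:380],(800,560));cv2.imwrite('pics/sc.png',A)
B=np.hstack([cv2.resize(b,(400,300)),cv2.resize(a,(400,300))]);C=cv2.resize(b[180:320,250:450],(400,280))
D=cv2.resize(c,(400,280));cv2.imwrite('pics/m.png',np.vstack([B,np.hstack([C,D])]))
E
```

```text
(no output)
```

View pics/sc.png

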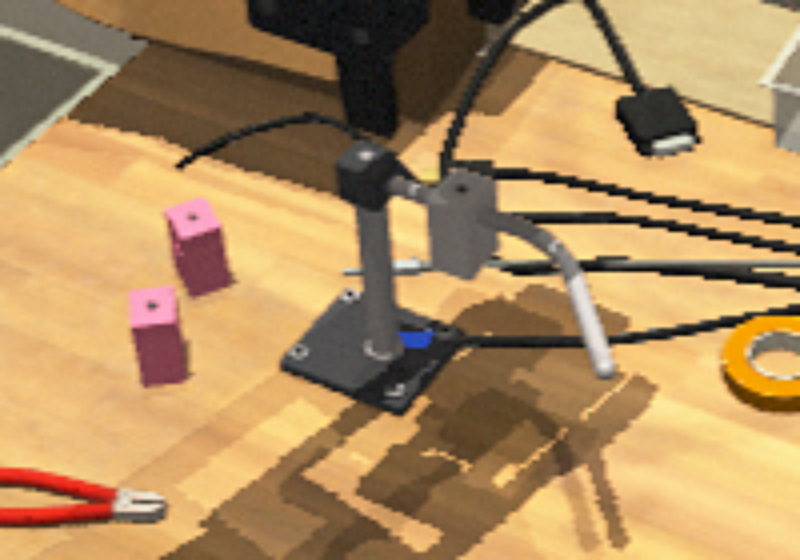

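View pics/m.png

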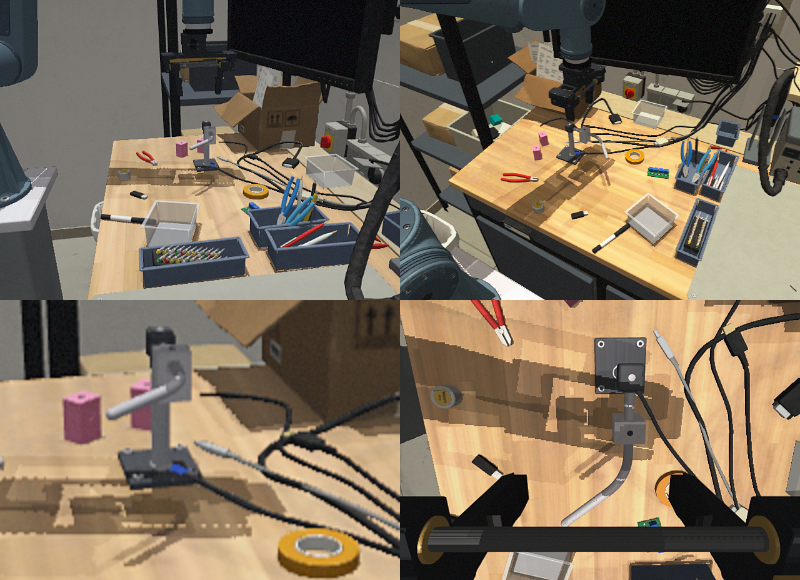

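The block hangs near the bend at scene (294,217). The rod bends towards the robot, the pink look-alikes stand at left, and the tub is at scene (401,357). A second clear box stands at the back. Next I fit the holder model's silhouette to the traces.

```bash
cat > h.py <<'E'
from cell import bot
import cv2,numpy as np
from scipy.optimize import minimize
def cam(n):
    s=bot.get_state();im=bot.get_image(n)
    if n=='wrist':
        T=np.eye(4);T[:3,:3]=s['eef_rot'];T[:3,3]=s['tcp_pos'];M=np.linalg.inv(T@im['hand_eye'])
    else:
        M=np.eye(4);M[:3,:3]=cv2.Rodrigues(np.array(im['rvec']))[0];M[:3,3]=im['tvec']
    return im,np.array(im['intrinsics']),M
def proj(K,M,P):
    p=(np.asarray(P)@M[:3,:3].T+M[:3,3])@K.T
    return p[:,:2]/p[:,2:]
def ray(K,M,uv):
    d=M[:3,:3].T@np.linalg.inv(K)@[uv[0],uv[1],1.];o=-M[:3,:3].T@M[:3,3];return o,d
def onz(K,M,uv,z):
    o,d=ray(K,M,uv);return o+d*(z-o[2])/d[2]
def box(c,d,yaw=0):
    g=np.array([[i,j,k] for i in(-.5,.5) for j in(-.5,.5) for k in(-.5,.5)])*d
    return g@Rz(yaw).T+c
def Rz(a): c,s=np.cos(a),np.sin(a);return np.array([[c,-s,0],[s,c,0],[0,0,1.]])
def path(s,th):   # point on axis (holder frame, mm) and heading; s = holder x along the axis
    if s<=85: return np.array([s,0,130.]),0.
    a=(s-85)/60
    if a<th: return np.array([85+60*np.sin(a),-60*(1-np.cos(a)),130.]),-a
    e=s-85-60*th;return np.array([85+60*np.sin(th)+e*np.cos(th),-60*(1-np.cos(th))-e*np.sin(th),130.]),-th
def tube(a,b,r):
    t=np.linspace(0,2*np.pi,12,endpoint=False);d=(b-a)/np.linalg.norm(b-a)
    u=np.cross(d,[0.3,.5,1]);u/=np.linalg.norm(u);v=np.cross(d,u)
    w=r*(np.outer(np.cos(t),u)+np.outer(np.sin(t),v));return np.vstack([a+w,b+w])
def parts(th,s):
    L=[box([0,0,4],[80,70,8]),tube(np.array([0,0,8.]),np.array([0,0,120.]),9),box([0,0,130],[26,24,26])]
    end=85+60*th+65;ss=np.r_[10,85,85+60*th*np.linspace(.1,1,9),end]
    L+=[tube(path(a,th)[0],path(b,th)[0],5) for a,b in zip(ss[:-1],ss[1:])]
    p,h=path(s,th);L.append(box(p+[0,0,-10.5],[24,30,45],h));return L
def sil(K,M,x,sh=(480,640)):
    px,py,yaw,th,s=x;m=np.zeros(sh,np.uint8)
    for P in parts(th,s):
        W=(P/1000)@Rz(yaw).T+[px,py,0]
        q=cv2.convexHull((proj(K,M,W)*16).astype(np.int32));cv2.fillConvexPoly(m,q,1,cv2.LINE_8,4)
    return m>0
E
cat > fit.py <<'E'
from h import *
V=[]
for n in ['scene','side','wrist']:
    im,K,M=cam(n);m=np.zeros((480,640),bool)
    for t in ['holder','block_center']:
        for r in bot.trace(t,im):
            print(n,t,round(r['conf'],2),np.round(r['rect']),r['pixels'].sum())
        r=bot.trace(t,im)[0];m|=r['pixels']
    v=np.ones_like(m)
    if n=='wrist': v[330:]=0
    V.append((K,M,m,v,im))
    if n!='wrist':
        for r in bot.trace('tub',im): print('tub',n,r['conf'],np.round(r['rect']))
K,M=V[0][:2]
h=onz(K,M,(275.3,247.5),0);b=onz(K,M,(294.2,217.5),.1195);d=b-h;print(h,b)
def cost(x,vs=None):
    c=0
    for K,M,m,v,_ in (vs or V):
        a=sil(K,M,x)&v;mm=m&v;c+=1-(a&mm).sum()/(a|mm).sum()
    return c
x0=np.array([h[0],h[1],np.arctan2(d[1],d[0]),1.,60])
sx=np.vstack([x0]+[x0+np.eye(5)[i]*[.01,.01,.15,.25,15][i] for i in range(5)])
best=minimize(cost,x0,method='Nelder-Mead',options=dict(initial_simplex=sx,maxfev=1500,xatol=1e-4,fatol=1e-4))
for k in range(2):
    x0=best.x;sx=np.vstack([x0]+[x0-np.eye(5)[i]*[.005,.005,.05,.1,5][i] for i in range(5)])
    best=minimize(cost,x0,method='Nelder-Mead',options=dict(initial_simplex=sx,maxfev=1500,xatol=1e-4,fatol=1e-4))
x=best.x;print(x,np.degrees(x[2:4]),best.fun,[cost(x,[v]) for v in V])
np.save('x.npy',x)
o=[]
for (K,M,m,v,im) in V:
    a=sil(K,M,x);p=im['pixels'][:,:,::-1].copy()
    c,_=cv2.findContours(a.astype(np.uint8),0,2);cv2.drawContours(p,c,-1,(0,255,0),1)
    c,_=cv2.findContours(m.astype(np.uint8),0,2);cv2.drawContours(p,c,-1,(0,0,255),1)
    X,Y,w,h=cv2.boundingRect(np.argwhere(a)[:,::-1].astype(np.int32));o.append(cv2.resize(p[Y-8:Y+h+8,X-8:X+w+8],(266,400)))
cv2.imwrite('pics/fit.png',np.hstack(o))
E
python3 fit.py
```

```text
scene holder 0.68 [293. 229.  80.  65.] 1540
scene block_center 0.75 [232. 222.  16.  24.] 297
scene block_center 0.71 [220. 243.  14.  24.] 290
scene block_center 0.55 [297. 216.  24.  30.] 445
tub scene 0.92 [403. 349.  82.  84.]
side holder 0.84 [327. 234.  46.  80.] 1384
side block_center 0.69 [293. 238.  17.  27.] 445
side block_center 0.63 [322. 231.   8.  24.] 152
side block_center 0.57 [334. 217.  18.  28.] 389
tub side 0.76 [271. 358.  88.  74.]
wrist holder 0.97 [327. 225. 137. 324.] 11585
wrist block_center 0.72 [367. 220.  53.  58.] 2605
wrist block_center 0.43 [273.   6.  20.  11.] 164
[0.60979292 0.07177615 0.        ] [0.59951012 0.00993359 0.1195    ]
[ 0.6046068   0.06827542 -1.54860503  0.82562655 58.56552119] [-88.72853241  47.30491704] 1.0004884189519165 [np.float64(0.4256469679412901), np.float64(0.47890625), np.float64(0.09593520101062647)]
```

View pics/fit.png

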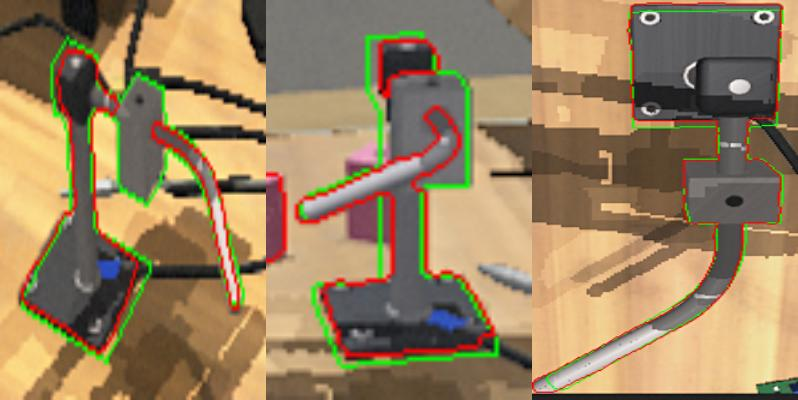

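The pink traces were picked by mistake for the block. I refit with the right one, and also with the wrist view alone, since it shows the whole rod.

```bash
python3 - <<'E'
s=open('fit.py').read()
s=s.replace("r=bot.trace(t,im)[0];m|=r['pixels']","R=bot.trace(t,im);r=R[0] if t=='holder' else min(R,key=lambda r:abs(r['rect'][0]-dict(scene=297,side=334,wrist=367)[n]));m|=r['pixels']").replace("v[330:]","v[392:]")
i=s.index("x0=np.array([h[0]");j=s.index("np.save")
s=s[:i]+'''def run(vs,x0):
    for k in range(4):
        sx=np.vstack([x0]+[x0+(-1)**k*np.eye(5)[i]*[.005,.005,.05,.1,5][i] for i in range(5)])
        b=minimize(cost,x0,args=(vs,),method='Nelder-Mead',options=dict(initial_simplex=sx,maxfev=800,xatol=1e-5,fatol=1e-5));x0=b.x
    print(x0,np.degrees(x0[2:4]),[round(cost(x0,[v]),3) for v in V]);return x0
x0=np.array([.6046,.068,-1.55,.9,58.5])
run(V[:1],x0);run(V[:2],x0);run(V,x0);x=run(V[2:],x0)
'''+s[j:]
s=s.replace("print(n,t,round","0 and print(n,t,round")
open('fit.py','w').write(s)
E
python3 fit.py
```

```text
tub scene 0.95 [403. 349.  84.  85.]
tub side 0.97 [275. 357.  91.  74.]
[0.60979292 0.07177615 0.        ] [0.59951012 0.00993359 0.1195    ]
[ 0.60602983  0.06868063 -1.54646465  0.8743596  57.80383057] [-88.60589758  50.09711467] [np.float64(0.135), np.float64(0.373), np.float64(0.162)]
[ 0.60720053  0.06982426 -1.54737669  0.85736899 57.17819953] [-88.65815372  49.12362468] [np.float64(0.142), np.float64(0.352), np.float64(0.206)]
[ 0.60496148  0.06806979 -1.5518004   0.84294043 58.04082049] [-88.91161377  48.296929  ] [np.float64(0.145), np.float64(0.364), np.float64(0.124)]
[ 0.60391276  0.07140216 -1.53468163  0.83226113 62.08370923] [-87.93078035  47.68505004] [np.float64(0.177), np.float64(0.385), np.float64(0.101)]
```

View pics/fit.png

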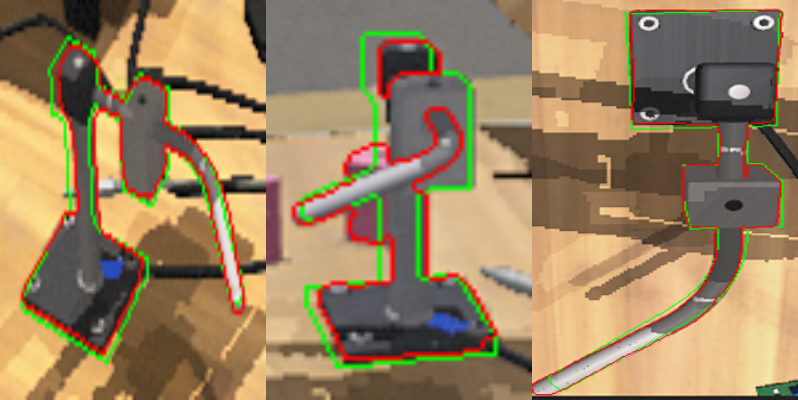

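```bash
python3 -m creep '{"gripper":[1,1,1,1],"offset":[[0.005,0.02,0.015],[0.01,0.04,0.03],[0.01,0.04,0.03],[0.01,0.04,0.03]],"turn":[[0,0,0],[0,0,0],[0,0,0],[0,0,0]]}'
cat > fit2.py <<'E'
from h import *
from scipy.optimize import least_squares
import sys
V=[];S=4
for n in sys.argv[2:]:
    im,K,M=cam(n);p=im['pixels'].astype(int);m=np.zeros((480,640),bool)
    x0=np.array([.6055,.069,-1.548,.86,58.5]) if sys.argv[1]=='0' else np.load('x.npy')
    pp,_=path(x0[4],x0[3]);c=proj(K,M,[Rz(x0[2])@(pp-[0,0,10.5])/1000+[x0[0],x0[1],0]])[0]
    m|=bot.trace('holder',im)[0]['pixels']
    R=[r for r in bot.trace('block_center',im) if np.hypot(*(np.array(r['rect'][:2])-c))<(40 if n=='wrist' else 9)]
    print(n,c,[(r['conf'],np.round(r['rect'])) for r in R])
    for r in R: m|=r['pixels']
    m&=~((p[:,:,0]-p[:,:,1]>35)&(p[:,:,2]-p[:,:,1]>10))
    m=cv2.morphologyEx(m.astype(np.uint8),cv2.MORPH_CLOSE,np.ones((3,3)))
    cs,_=cv2.findContours(m,cv2.RETR_LIST,cv2.CHAIN_APPROX_NONE);q=np.vstack([k[:,0] for k in cs if len(k)>25]).astype(float)
    lim=470 if n=='wrist' else 480
    q=q[(q[:,1]<lim)&(q[:,1]>3)&(q[:,0]>3)&(q[:,0]<636)];q=q[::max(1,len(q)//250)]
    # crop box, up-scaled
    a=np.maximum(q.min(0)-15,0).astype(int);b=q.max(0)+15
    V.append((n,K,M,q,a,(b-a).astype(int),im,m))
def con(v,x,nu):
    n,K,M,q,a,wh,im,m=v
    m4=np.zeros((wh[1]*S,wh[0]*S),np.uint8);K2=K.copy();K2[:2,:2]*=1+nu[2]*.01;K2[0,2]+=nu[0];K2[1,2]+=nu[1]
    for P in parts(x[3],x[4]):
        W=(P/1000)@Rz(x[2]).T+[x[0],x[1],0]
        h=cv2.convexHull(((proj(K2,M,W)-a+.5)*S*16).astype(np.int32));cv2.fillConvexPoly(m4,h,1,cv2.LINE_8,4)
    return m4
def res(z):
    x=z[:5]*[.01,.01,.1,.1,10];out=[]
    for i,v in enumerate(V):
        nu=z[5+3*i:8+3*i];m4=con(v,x,nu)
        d=cv2.distanceTransform(m4,cv2.DIST_L2,5)-cv2.distanceTransform(1-m4,cv2.DIST_L2,5)
        q=(v[3]-v[4]+.5)*S
        r=cv2.remap(d.astype(np.float32),q[:,0].astype(np.float32)[None],q[:,1].astype(np.float32)[None],1)[0]/S-.5
        out+=[r/np.sqrt(len(r))*10, nu*np.array([.5,.5,1.5])]
    return np.concatenate(out)
z0=np.r_[x0/[.01,.01,.1,.1,10],np.zeros(3*len(V))]
b=least_squares(res,z0,loss='soft_l1',f_scale=.15,diff_step=3e-3,x_scale=1.,max_nfev=25)
# absolute steps for nuisance
for _ in range(2):
    def J(z,f=None):
        e=np.r_[.05,.05,.05,.1,.1,np.tile([.3,.3,.3],len(V))];return np.array([(res(z+k)-res(z-k))/2/k.max() for k in np.diag(e)]).T
    b=least_squares(res,b.x,jac=J,loss='soft_l1',f_scale=.15,max_nfev=15)
x=b.x[:5]*[.01,.01,.1,.1,10];np.save('x.npy',x)
print(np.round(x,4),np.degrees(x[2:4]),b.cost);print(np.round(b.x[5:].reshape(-1,3),2))
o=[]
for i,v in enumerate(V):
    n,K,M,q,a,wh,im,m=v;nu=b.x[5+3*i:8+3*i]
    p=cv2.resize(im['pixels'][a[1]:a[1]+wh[1],a[0]:a[0]+wh[0],::-1],None,fx=S,fy=S,interpolation=1)
    c,_=cv2.findContours(con(v,x,nu),0,2);cv2.drawContours(p,c,-1,(0,255,0),2)
    for k in (q-a+.5)*S: cv2.circle(p,tuple(int(t) for t in k),2,(0,0,255),-1)
    f=500/p.shape[0];o.append(cv2.resize(p,None,fx=f,fy=f,interpolation=cv2.INTER_AREA))
P=np.hstack(o);f=min(1,800/P.shape[1]);cv2.imwrite('pics/fit2.png',cv2.resize(P,None,fx=f,fy=f))
E
time python3 fit2.py 0 scene side wrist
```

```text
time_s: 2.85
tcp_pos: [0.5848, -0.04, 0.2725]
eef_rot: [[1.0, -0.001, -0.001], [-0.001, -1.0, 0.001], [-0.001, -0.001, -1.0]]
ft_force: [0.1, -0.1, 0.3]
grip_width: 0.998
scene [295.83433508 215.35077289] []
side [334.64153797 215.79451925] [(0.86, array([336., 216.,  22.,  28.]))]
wrist [355.94930439 161.20859701] [(0.71, array([357., 167.,  61.,  55.]))]
[ 0.6024  0.0659 -1.5407  0.8672 58.8753] [-88.27486433  49.68878537] 63.719013927160354
[[-0.7  -1.73 -2.37]
 [ 3.24 -1.49 -4.39]
 [ 1.57 -3.32  2.44]]
real	0m33.269s
user	0m29.117s
sys	0m0.193s
```

View pics/fit2.png

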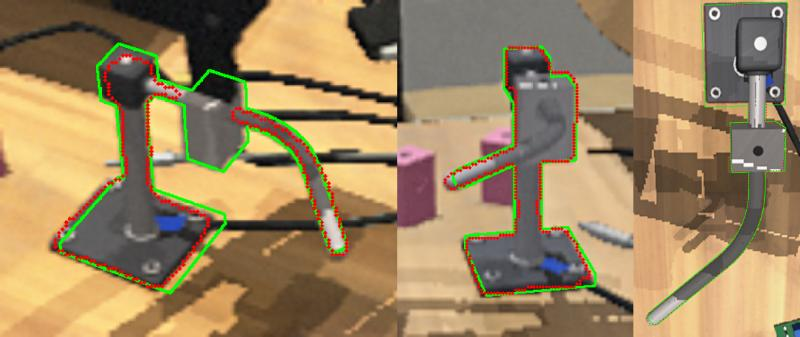

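```bash
cp x.npy x_all.npy; sed -i 's/\[.5,.5,1.5\]/([.5,.5,1.5] if len(V)>1 else [5,5,3])/' fit2.py; python3 fit2.py 1 wrist; python3 - <<'E'
import cv2;p=cv2.imread('pics/fit2.png');print(p.shape)
cv2.imwrite('pics/fit2.png',cv2.resize(p,None,fx=1.2,fy=1.2))
E
```

```text
wrist [351.51454018 167.20851933] [(0.77, array([356., 164.,  63.,  59.]))]
[ 0.6037  0.0674 -1.5462  0.8648 58.3738] [-88.59006838  49.55120388] 25.998124749299368
[[ 0.02 -0.02  1.6 ]]
(500, 247, 3)
```

View pics/fit2.png

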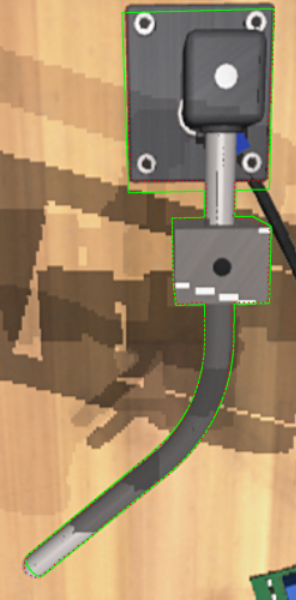

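The closer wrist view fits well along the rod and block; only the foot plate is off. The bend is about 49.5°. I go down over the block with the jaws open and check centring there.

```bash
python3 -m creep '{"gripper":[1,1,1,1,1,1,1,1,1],"offset":[[0.01,-0.025,0],[0.02,-0.049,0],[0.02,-0.049,0],[0.02,-0.049,0.03],[0.02,-0.049,0.06],[0.02,-0.049,0.085],[0.02,-0.049,0.1],[0.02,-0.049,0.1],[0.02,-0.049,0.1]],"turn":[[0,0,-0.7],[0,0,-1.4],[0,0,-1.4],[0,0,-1.4],[0,0,-1.4],[0,0,-1.4],[0,0,-1.4],[0,0,-1.4],[0,0,-1.4]]}' 5
python3 - <<'E'
from h import *
im,K,M=cam('wrist');p=im['pixels'][:,:,::-1].copy()
s=bot.get_state();print(s['time_s'],s['tcp_pos'],s['ft_force'])
R=s['eef_rot'];T=s['tcp_pos']
for t in ['block_center']:
    for r in bot.trace(t,im): print(r['conf'],r['rect'])
print('block place',bot.place_of('block_center',im)[:2])
g=lambda v:proj(K,M,[T+R@np.array(v)])[0]
print('block top centre if centred',g([0,0,.142*-1+T[2]]))
cv2.imwrite('pics/w1.png',p)
E
```

```text
time_s: 4.35
tcp_pos: [0.6054, 0.0087, 0.1735]
eef_rot: [[1.0, 0.024, 0.001], [0.024, -1.0, -0.0], [0.001, 0.0, -1.0]]
ft_force: [0.0, 0.2, 0.6]
grip_width: 0.999
4.4 [0.60585981 0.00875968 0.17421941] [ 0.01233339 -0.31768943  0.3214132 ]
0.62 [316.0, 332.3, 93.7, 114.0]
0.16 [319.9, 265.1, 129.4, 421.7]
block place [{'position': [331.6, 319.1], 'conf': 0.68}]
block top centre if centred [318.52544555 369.6175665 ]
```

View pics/w1.png

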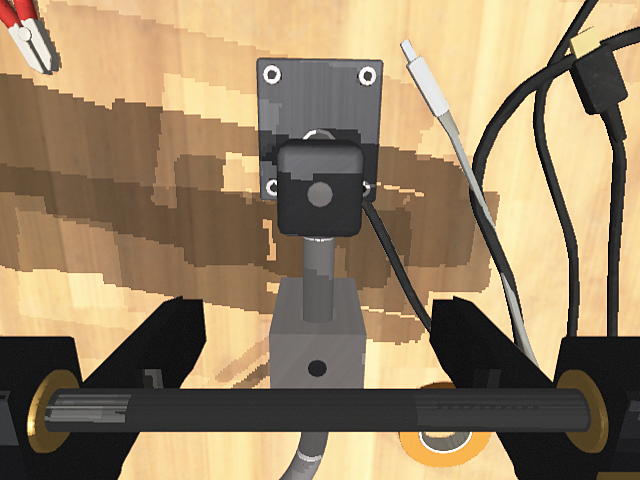

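The block is centred in the jaws: block edges at 270 and 365 (mid 317.5), finger tips at 206 and 431 (mid 318.5), and its top hole at (317,368) against a predicted (318,370). Closing gently.

```bash
python3 -m creep '{"gripper":[0.5,0.4,0.36,0.3,0.2,0.2,0.2,0.2],"offset":[[0,0,0],[0,0,0],[0,0,0],[0,0,0],[0,0,0],[0,0,0],[0,0,0],[0,0,0]],"turn":[[0,0,0],[0,0,0],[0,0,0],[0,0,0],[0,0,0],[0,0,0],[0,0,0],[0,0,0]]}' 5; python3 -c "
from cell import bot
s=bot.get_state();print(s['ft_force'],s['wrist_torque'],s['tcp_pos'])"
```

```text
time_s: 5.3
tcp_pos: [0.6059, 0.0089, 0.1745]
eef_rot: [[1.0, 0.025, 0.003], [0.025, -1.0, -0.001], [0.003, 0.001, -1.0]]
ft_force: [-0.6, 0.5, 0.5]
grip_width: 0.339
[-0.63590508  0.49901813  0.46144516] [-0.04737674  0.03512825  0.00319009] [0.60591417 0.0088692  0.17448439]
```

```bash
cat > st.py <<'E'
from cell import bot
import numpy as np
s=bot.get_state();R=np.array(s['eef_rot'])
f=R.T@s['ft_force'];t=R.T@s['wrist_torque']
print('t',round(s['time_s'],2),'tcp',np.round(np.array(s['tcp_pos'])*1e3,1),'yaw',round(np.degrees(np.arctan2(-R[0,1],-R[1,1])),2),'z',np.round(R[:,2],4),'Ftool',np.round(f,1),'Ttool',np.round(t,3),'g',round(s['grip_width'],3))
E
python3 -m creep '{"gripper":[0.2,0.2,0.2,0.2,0.2],"offset":[[0,0,0],[0,0,0],[0,0,-0.001],[0,0,-0.002],[0,0,-0.002]],"turn":[[0,0,0],[0,0,0],[0,0,0],[0,0,0],[0,0,0]]}' 18; python3 st.py
```

```text
time_s: 5.8
tcp_pos: [0.606, 0.0089, 0.1766]
eef_rot: [[1.0, 0.025, 0.003], [0.025, -1.0, -0.001], [0.003, 0.001, -1.0]]
ft_force: [0.3, -0.4, -0.4]
grip_width: 0.336
t 5.8 tcp [606.    8.9 176.6] yaw -1.41 z [ 2.8e-03 -6.0e-04 -1.0e+00] Ftool [0.3 0.4 0.4] Ttool [-0.009  0.004  0.005] g 0.336
```

The wrist z force dropped by 0.9 N, which is the block's weight, so the block now floats free of the rod. I'll plan the path around that.

```bash
cat > plan.py <<'E'
# plan.py s1 n [th_deg ox oy yaw]: prints tool offsets (mm)/turn from the measured pose to the path up to s1
import sys,json
from h import *
F=json.load(open('frame.json'))
th,yaw=np.radians(F['th']),np.radians(F['yaw']);O=np.array(F['o'])
def ideal(s):
    u=np.linspace(-12,12,25);P=np.array([path(s+k,th)[0][:2] for k in u])
    if s+12>85+60*th+65: P=P[(s+u)<=max(85+60*th+65,s-11)]
    b,h=path(s,th)
    if s>85+60*th+10: return b[:2],h
    c=P.mean(0);d=np.linalg.svd(P-c)[2][0];d*=np.sign(d@[np.cos(h),np.sin(h)])
    # midrange lateral
    n=np.array([-d[1],d[0]]);l=(P-c)@n;c=c+n*(l.max()+l.min())/2
    c=c+d*((b[:2]-c)@d);return c,np.arctan2(d[1],d[0])
s_=bot.get_state();R=np.array(s_['eef_rot']);T=np.array(s_['tcp_pos'])*1e3
yt=np.arctan2(R[1,1],R[0,1])   # heading of tool y
# present s, lateral error
best=min(np.arange(40,260,.25),key=lambda s:np.hypot(*(O+(Rz(yaw)[:2,:2]@ideal(s)[0])-T[:2])))
c,h=ideal(best);e=Rz(-yaw-h)[:2,:2]@(T[:2]-O-Rz(yaw)[:2,:2]@c)
print('s now',best,'lat err(left+)',round(e[1],2),'heading err',round(np.degrees(yt-yaw-h),2),'end s',round(85+60*th+65,1))
if len(sys.argv)>2:
    s1,n=float(sys.argv[1]),int(sys.argv[2])
    for s in np.linspace(best,s1,n+1)[1:]:
        c,h=ideal(s);w=O+Rz(yaw)[:2,:2]@c
        d=R.T@np.r_[w-T[:2],F['z']-T[2]]
        print('s%.1f'%s,np.round(d,1),'turn',round(-np.degrees(yaw+h-yt),1))
E
python3 - <<'E'
import json,numpy as np
y=np.radians(-88.59);o=np.array([606.0,8.9])-58.4*np.array([np.cos(y),np.sin(y)])
json.dump(dict(th=49.6,yaw=-88.59,o=o.tolist(),z=176.6),open('frame.json','w'));print(o)
E
python3 plan.py 80 8
```

```text
[604.56297114  67.28231708]
s now 58.5 lat err(left+) -0.04 heading err -0.0 end s 201.9
s61.2 [0.  2.8 0. ] turn -0.0
s63.9 [0.  5.5 0. ] turn -0.0
s66.6 [0.  8.1 0. ] turn -0.0
s69.2 [ 0.  10.8  0. ] turn -0.0
s71.9 [ 0.  13.5  0. ] turn -0.0
s74.6 [ 0.  16.2  0. ] turn 0.0
s77.3 [-0.  18.9  0. ] turn 0.1
s80.0 [-0.1 21.6  0. ] turn 0.5
```

```bash
python3 -m creep '{"gripper":[0.2,0.2,0.2,0.2,0.2,0.2,0.2,0.2],"offset":[[0,0.002,0],[0,0.0045,0],[0,0.007,0],[0,0.0095,0],[0,0.012,0],[0,0.0145,0],[0,0.0155,0],[0,0.0155,0]],"turn":[[0,0,0],[0,0,0],[0,0,0],[0,0,0],[0,0,0],[0,0,0],[0,0,0],[0,0,0]]}' 18; python3 st.py; python3 plan.py 90 8
```

```text
time_s: 6.6
tcp_pos: [0.6064, -0.0068, 0.1766]
eef_rot: [[1.0, 0.024, 0.003], [0.024, -1.0, -0.001], [0.003, 0.001, -1.0]]
ft_force: [0.5, -0.3, -0.5]
grip_width: 0.34
t 6.6 tcp [606.4  -6.8 176.6] yaw -1.39 z [ 2.8e-03 -6.0e-04 -1.0e+00] Ftool [0.5 0.4 0.5] Ttool [-0.026  0.023  0.015] g 0.34
s now 74.25 lat err(left+) -0.01 heading err -0.01 end s 201.9
s76.2 [-0.   2.1  0. ] turn 0.1
s78.2 [-0.1  4.   0. ] turn 0.2
s80.2 [-0.1  6.   0. ] turn 0.6
s82.1 [-0.2  8.   0. ] turn 1.1
s84.1 [-0.3  9.9  0. ] turn 1.8
s86.1 [-0.4 11.9  0. ] turn 2.8
s88.0 [-0.5 13.9  0. ] turn 3.9
s90.0 [-0.7 15.8  0. ] turn 5.3
```

```bash
python3 -m creep '{"gripper":[0.2,0.2,0.2,0.2,0.2,0.2,0.2],"offset":[[0,0.002,0],[-0.0001,0.004,0],[-0.0001,0.006,0],[-0.0002,0.008,0],[-0.0003,0.01,0],[-0.0004,0.012,0],[-0.0004,0.012,0]],"turn":[[0,0,0.1],[0,0,0.2],[0,0,0.6],[0,0,1.1],[0,0,1.8],[0,0,2.8],[0,0,2.8]]}' 18; python3 st.py; python3 plan.py 100 7
```

```text
time_s: 7.3
tcp_pos: [0.6063, -0.0191, 0.1766]
eef_rot: [[1.0, -0.026, 0.003], [-0.026, -1.0, -0.001], [0.003, 0.001, -1.0]]
ft_force: [-0.5, -0.4, -1.0]
grip_width: 0.34
t 7.3 tcp [606.3 -19.1 176.6] yaw 1.47 z [ 2.9e-03 -6.0e-04 -1.0e+00] Ftool [-0.5  0.4  1. ] Ttool [ 0.009 -0.014  0.049] g 0.34
s now 86.5 lat err(left+) 0.02 heading err 0.13 end s 201.9
s88.4 [-0.1  2.   0. ] turn 1.3
s90.4 [-0.2  3.9  0. ] turn 2.7
s92.3 [-0.3  5.8  0. ] turn 4.3
s94.2 [-0.5  7.7  0. ] turn 6.0
s96.1 [-0.7  9.6  0. ] turn 7.8
s98.1 [-1.  11.5  0. ] turn 9.6
s100.0 [-1.4 13.4  0. ] turn 11.4
```

```bash
python3 -m creep '{"gripper":[0.2,0.2,0.2,0.2,0.2,0.2],"offset":[[-0.0001,0.002,0],[-0.0002,0.0039,0],[-0.0003,0.0058,0],[-0.0005,0.0077,0],[-0.0005,0.0077,0],[-0.0005,0.0077,0]],"turn":[[0,0,1.3],[0,0,2.7],[0,0,4.3],[0,0,6.0],[0,0,6.0],[0,0,6.0]]}' 18; python3 st.py; python3 plan.py 104 5
```

```text
time_s: 7.9
tcp_pos: [0.6056, -0.0269, 0.1766]
eef_rot: [[0.991, -0.13, 0.003], [-0.13, -0.991, -0.001], [0.003, 0.0, -1.0]]
ft_force: [0.7, -0.1, -1.8]
grip_width: 0.339
t 7.9 tcp [605.6 -26.9 176.6] yaw 7.48 z [ 2.9e-03 -6.0e-04 -1.0e+00] Ftool [0.7 0.  1.8] Ttool [-0.033 -0.011 -0.005] g 0.339
s now 94.25 lat err(left+) -0.01 heading err -0.01 end s 201.9
s96.2 [-0.   1.9  0. ] turn 1.8
s98.2 [-0.1  3.8  0. ] turn 3.7
s100.1 [-0.3  5.7  0. ] turn 5.5
s102.0 [-0.5  7.6  0. ] turn 7.4
s104.0 [-0.8  9.5  0. ] turn 9.3
```

```bash
python3 -m creep '{"gripper":[0.2,0.2,0.2,0.2,0.2],"offset":[[0,0.0019,0.0003],[-0.0001,0.0038,0.0005],[-0.0003,0.0057,0.0005],[-0.0003,0.0057,0.0005],[-0.0003,0.0057,0.0005]],"turn":[[0,0,1.8],[0,0,3.7],[0,0,5.5],[0,0,5.5],[0,0,5.5]]}' 18; python3 st.py; sed -i 's/176.6/176.1/' frame.json; python3 plan.py 110 5
```

```text
time_s: 8.4
tcp_pos: [0.6045, -0.0326, 0.1761]
eef_rot: [[0.974, -0.225, 0.003], [-0.225, -0.974, -0.001], [0.003, -0.0, -1.0]]
ft_force: [-0.5, -0.5, -0.6]
grip_width: 0.338
t 8.4 tcp [604.5 -32.6 176.1] yaw 12.98 z [ 2.9e-03 -6.0e-04 -1.0e+00] Ftool [-0.3  0.6  0.6] Ttool [-0.018 -0.007 -0.019] g 0.338
s now 100.25 lat err(left+) -0.03 heading err 0.17 end s 201.9
s102.2 [-0.  2.  0.] turn 2.0
s104.2 [-0.1  3.9  0. ] turn 3.9
s106.1 [-0.3  5.9  0. ] turn 5.8
s108.0 [-0.5  7.8  0. ] turn 7.6
s110.0 [-0.8  9.7  0. ] turn 9.5
```

```bash
python3 -m creep '{"gripper":[0.2,0.2,0.2,0.2,0.2,0.2,0.2],"offset":[[0,0.002,0],[-0.0001,0.0039,0],[-0.0003,0.0059,0],[-0.0005,0.0078,0],[-0.0008,0.0097,0],[-0.0008,0.0097,0],[-0.0008,0.0097,0]],"turn":[[0,0,2],[0,0,3.9],[0,0,5.8],[0,0,7.6],[0,0,9.5],[0,0,9.5],[0,0,9.5]]}' 18; python3 st.py; python3 plan.py 120 5
```

```text
time_s: 9.1
tcp_pos: [0.6015, -0.0419, 0.1761]
eef_rot: [[0.924, -0.382, 0.003], [-0.382, -0.924, -0.001], [0.003, -0.001, -1.0]]
ft_force: [-0.5, 0.7, -1.0]
grip_width: 0.337
t 9.1 tcp [601.5 -41.9 176.1] yaw 22.47 z [ 2.9e-03 -5.0e-04 -1.0e+00] Ftool [-0.7 -0.5  1. ] Ttool [-0.039 -0.031  0.014] g 0.337
s now 110.0 lat err(left+) -0.02 heading err -0.01 end s 201.9
s112.0 [-0.   1.9  0. ] turn 1.9
s114.0 [-0.1  3.9  0. ] turn 3.8
s116.0 [-0.3  5.9  0. ] turn 5.7
s118.0 [-0.5  7.8  0. ] turn 7.6
s120.0 [-0.8  9.8  0. ] turn 9.5
```

```bash
python3 -m creep '{"gripper":[0.2,0.2,0.2,0.2,0.2,0.2,0.2],"offset":[[0,0.0019,0],[-0.0001,0.0039,0],[-0.0003,0.0059,0],[-0.0005,0.0078,0],[-0.0008,0.0098,0],[-0.0008,0.0098,0],[-0.0008,0.0098,0]],"turn":[[0,0,1.9],[0,0,3.8],[0,0,5.7],[0,0,7.6],[0,0,9.5],[0,0,9.5],[0,0,9.5]]}' 18; python3 st.py; python3 plan.py 130 5
```

```text
time_s: 9.8
tcp_pos: [0.597, -0.0507, 0.1761]
eef_rot: [[0.848, -0.529, 0.003], [-0.529, -0.848, -0.001], [0.003, -0.001, -1.0]]
ft_force: [0.5, -0.6, -1.8]
grip_width: 0.337
t 9.8 tcp [597.  -50.7 176.1] yaw 31.97 z [ 2.9e-03 -5.0e-04 -1.0e+00] Ftool [0.7 0.3 1.8] Ttool [-0.024 -0.031  0.016] g 0.337
s now 120.0 lat err(left+) 0.03 heading err 0.04 end s 201.9
s122.0 [-0.1  1.9  0. ] turn 2.0
s124.0 [-0.2  3.9  0. ] turn 3.9
s126.0 [-0.3  5.9  0. ] turn 5.8
s128.0 [-0.6  7.8  0. ] turn 7.6
s130.0 [-0.8  9.8  0. ] turn 9.4
```

```bash
python3 -m creep '{"gripper":[0.2,0.2,0.2,0.2,0.2,0.2],"offset":[[-0.0001,0.0019,0.0003],[-0.0002,0.0039,0.0003],[-0.0003,0.0059,0.0003],[-0.0006,0.0078,0.0003],[-0.0006,0.0078,0.0003],[-0.0006,0.0078,0.0003]],"turn":[[0,0,2],[0,0,3.9],[0,0,5.8],[0,0,7.6],[0,0,7.6],[0,0,7.6]]}' 18; python3 st.py;sed -i 's/176.1/175.8/' frame.json; python3 plan.py 136 4
```

```text
time_s: 10.4
tcp_pos: [0.5924, -0.0571, 0.1759]
eef_rot: [[0.771, -0.637, 0.003], [-0.637, -0.771, -0.001], [0.003, -0.002, -1.0]]
ft_force: [1.0, -0.5, -0.8]
grip_width: 0.342
t 10.4 tcp [592.4 -57.1 175.9] yaw 39.56 z [ 3.e-03 -5.e-04 -1.e+00] Ftool [ 1.1 -0.2  0.8] Ttool [-0.002 -0.092 -0.011] g 0.342
s now 128.0 lat err(left+) -0.02 heading err 0.03 end s 201.9
s130.0 [-0.   2.   0.1] turn 1.8
s132.0 [-0.1  3.9  0.1] turn 3.4
s134.0 [-0.2  5.9  0.1] turn 4.8
s136.0 [-0.3  7.9  0.1] turn 5.9
```

```bash
python3 -m creep '{"gripper":[0.2,0.2,0.2,0.2],"offset":[[0.0003,0.0005,0],[0.0003,0.002,0],[0.0003,0.002,0],[0.0003,0.002,0]],"turn":[[0,0,0.3],[0,0,1.6],[0,0,1.6],[0,0,1.6]]}' 18; python3 st.py; python3 plan.py 136 4
```

```text
time_s: 10.8
tcp_pos: [0.5913, -0.0588, 0.1759]
eef_rot: [[0.753, -0.658, 0.003], [-0.658, -0.753, -0.0], [0.003, -0.002, -1.0]]
ft_force: [0.1, -0.1, -0.6]
grip_width: 0.335
t 10.8 tcp [591.3 -58.8 175.9] yaw 41.16 z [ 3.e-03 -5.e-04 -1.e+00] Ftool [0.1 0.1 0.6] Ttool [-0.012 -0.041  0.006] g 0.335
s now 130.0 lat err(left+) 0.31 heading err 0.17 end s 201.9
s131.5 [-0.3  1.4  0. ] turn 1.4
s133.0 [-0.3  2.9  0. ] turn 2.5
s134.5 [-0.4  4.4  0. ] turn 3.5
s136.0 [-0.5  5.9  0. ] turn 4.3
```

```bash
python3 -m creep '{"gripper":[0.2,0.2,0.2,0.2,0.2],"offset":[[0,0.0015,0],[0,0.003,0],[-0.0001,0.0044,0],[-0.0001,0.0044,0],[-0.0001,0.0044,0]],"turn":[[0,0,1.3],[0,0,2.4],[0,0,3.3],[0,0,3.3],[0,0,3.3]]}' 18; python3 st.py; python3 plan.py 144 5
```

```text
time_s: 11.3
tcp_pos: [0.5883, -0.0622, 0.1759]
eef_rot: [[0.714, -0.7, 0.003], [-0.7, -0.714, -0.0], [0.002, -0.002, -1.0]]
ft_force: [-1.1, 0.2, -1.2]
grip_width: 0.337
t 11.3 tcp [588.3 -62.2 175.9] yaw 44.46 z [ 3.e-03 -5.e-04 -1.e+00] Ftool [-1.   0.6  1.2] Ttool [-0.006 -0.078 -0.055] g 0.337
s now 134.5 lat err(left+) 0.32 heading err 0.16 end s 201.9
s136.4 [-0.3  1.9  0.1] turn 1.2
s138.3 [-0.3  3.7  0.1] turn 2.1
s140.2 [-0.4  5.6  0.1] turn 2.7
s142.1 [-0.4  7.5  0.1] turn 3.2
s144.0 [-0.5  9.4  0.1] turn 3.5
```

```bash
python3 -m creep '{"gripper":[0.2,0.2,0.2,0.2,0.2],"offset":[[-0.0001,0.0015,0],[-0.0002,0.003,0],[-0.0003,0.0045,0],[-0.0003,0.0045,0],[-0.0003,0.0045,0]],"turn":[[0,0,0.4],[0,0,1.1],[0,0,1.6],[0,0,1.6],[0,0,1.6]]}' 18; python3 st.py; python3 plan.py 150 5
```

```text
time_s: 11.8
tcp_pos: [0.5849, -0.0652, 0.1759]
eef_rot: [[0.694, -0.72, 0.003], [-0.72, -0.694, -0.0], [0.002, -0.002, -1.0]]
ft_force: [0.1, -1.1, -0.2]
grip_width: 0.335
t 11.8 tcp [584.9 -65.2 175.9] yaw 46.07 z [ 3.1e-03 -5.0e-04 -1.0e+00] Ftool [0.9 0.7 0.3] Ttool [-0.01  0.    0.  ] g 0.335
s now 139.0 lat err(left+) 0.05 heading err 0.75 end s 201.9
s141.2 [-0.   2.1  0.1] turn 1.4
s143.4 [-0.1  4.3  0.1] turn 1.8
s145.6 [-0.1  6.5  0.1] turn 2.0
s147.8 [-0.1  8.7  0.1] turn 2.1
s150.0 [-0.2 10.9  0.1] turn 2.1
```

```bash
python3 -m creep '{"gripper":[0.2,0.2,0.2,0.2,0.2,0.2],"offset":[[0,0.002,0],[0,0.004,0],[-0.0001,0.006,0],[-0.0001,0.0085,0],[-0.0001,0.0085,0],[-0.0001,0.0085,0]],"turn":[[0,0,1],[0,0,1.5],[0,0,1.8],[0,0,1.8],[0,0,1.8],[0,0,1.8]]}' 18; python3 st.py; python3 plan.py 166 5
```

```text
time_s: 12.4
tcp_pos: [0.5787, -0.0711, 0.1759]
eef_rot: [[0.671, -0.742, 0.003], [-0.742, -0.671, -0.0], [0.002, -0.002, -1.0]]
ft_force: [-0.4, -0.1, -0.2]
grip_width: 0.337
t 12.4 tcp [578.7 -71.1 175.9] yaw 47.88 z [ 3.2e-03 -5.0e-04 -1.0e+00] Ftool [-0.2  0.3  0.2] Ttool [-0.028 -0.066 -0.033] g 0.337
s now 147.75 lat err(left+) 0.08 heading err 0.31 end s 201.9
s151.4 [-0.1  3.7  0.1] turn 0.3
s155.1 [-0.1  7.4  0.1] turn 0.3
s158.7 [-0.1 11.   0.1] turn 0.3
s162.3 [-0.2 14.7  0.1] turn 0.3
s166.0 [-0.2 18.3  0.1] turn 0.3
```

```bash
python3 -m creep '{"gripper":[0.2,0.2,0.2,0.2,0.2,0.2],"offset":[[0,0.003,0],[-0.0001,0.006,0],[-0.0001,0.009,0],[-0.0001,0.011,0],[-0.0001,0.011,0],[-0.0001,0.011,0]],"turn":[[0,0,0.2],[0,0,0.2],[0,0,0.2],[0,0,0.2],[0,0,0.2],[0,0,0.2]]}' 18; python3 st.py; python3 plan.py 175 4
python3 - <<'E'
from h import *
im,K,M=cam('wrist');cv2.imwrite('pics/w2.png',im['pixels'][:,:,::-1])
E
```

```text
time_s: 13.0
tcp_pos: [0.5705, -0.0785, 0.1759]
eef_rot: [[0.668, -0.744, 0.003], [-0.744, -0.668, -0.0], [0.002, -0.002, -1.0]]
ft_force: [0.3, 0.6, -0.3]
grip_width: 0.342
t 13.0 tcp [570.5 -78.5 175.9] yaw 48.09 z [ 3.3e-03 -4.0e-04 -1.0e+00] Ftool [-0.3 -0.6  0.3] Ttool [-0.046 -0.084  0.019] g 0.342
s now 158.75 lat err(left+) 0.1 heading err 0.1 end s 201.9
s162.8 [-0.1  4.1  0.1] turn 0.1
s166.9 [-0.1  8.1  0.1] turn 0.1
s170.9 [-0.1 12.2  0.1] turn 0.1
s175.0 [-0.1 16.3  0.1] turn 0.1
```

View pics/w2.png

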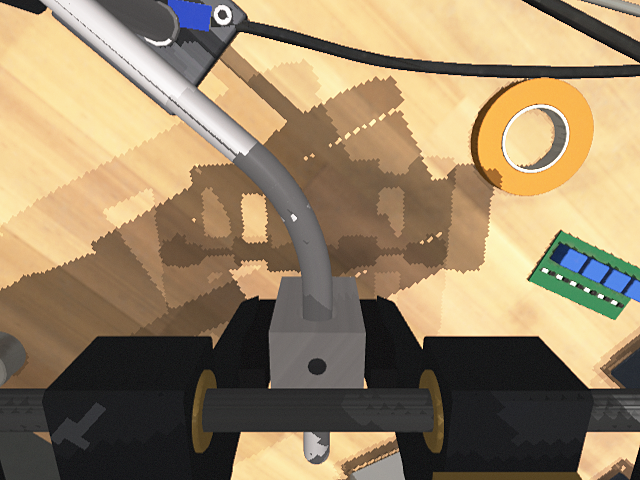

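The rod enters the block at column 317 and its free end shows beyond at column 316, so they are aligned. Continuing straight.

```bash
python3 -m creep '{"gripper":[0.2,0.2,0.2,0.2,0.2,0.2,0.2,0.2],"offset":[[0,0.003,0],[-0.0001,0.006,0],[-0.0001,0.009,0],[-0.0001,0.012,0],[-0.0001,0.015,0],[-0.0001,0.018,0],[-0.0001,0.018,0],[-0.0001,0.018,0]],"turn":[[0,0,0.1],[0,0,0.1],[0,0,0.1],[0,0,0.1],[0,0,0.1],[0,0,0.1],[0,0,0.1],[0,0,0.1]]}' 18; python3 st.py; python3 plan.py 195 4
```

```text
time_s: 13.85
tcp_pos: [0.5571, -0.0905, 0.1759]
eef_rot: [[0.667, -0.745, 0.003], [-0.745, -0.667, -0.0], [0.003, -0.002, -1.0]]
ft_force: [-0.2, -0.2, -0.5]
grip_width: 0.34
t 13.85 tcp [557.1 -90.5 175.9] yaw 48.2 z [ 3.4e-03 -4.0e-04 -1.0e+00] Ftool [0.  0.3 0.5] Ttool [-0.023 -0.08  -0.006] g 0.34
s now 176.75 lat err(left+) 0.08 heading err -0.01 end s 201.9
s181.3 [-0.1  4.6  0.1] turn -0.0
s185.9 [-0.1  9.1  0.1] turn -0.0
s190.4 [-0.1 13.7  0.1] turn -0.0
s195.0 [-0.1 18.3  0.1] turn -0.0
```

```bash
python3 -m creep '{"gripper":[0.2,0.2,0.2,0.2,0.2,0.2,0.2,0.2],"offset":[[0,0.003,0],[-0.0001,0.006,0],[-0.0001,0.009,0],[-0.0001,0.012,0],[-0.0001,0.015,0],[-0.0001,0.018,0],[-0.0001,0.018,0],[-0.0001,0.018,0]],"turn":[[0,0,0],[0,0,0],[0,0,0],[0,0,0],[0,0,0],[0,0,0],[0,0,0],[0,0,0]]}' 18; python3 st.py
```

```text
time_s: 14.65
tcp_pos: [0.5436, -0.1025, 0.176]
eef_rot: [[0.666, -0.746, 0.004], [-0.746, -0.666, -0.0], [0.003, -0.002, -1.0]]
ft_force: [-0.6, 0.4, -1.6]
grip_width: 0.342
t 14.65 tcp [ 543.6 -102.5  176. ] yaw 48.21 z [ 3.6e-03 -4.0e-04 -1.0e+00] Ftool [-0.6  0.2  1.6] Ttool [-0.062 -0.028 -0.043] g 0.342
```

```bash
python3 -m creep '{"gripper":[0.2,0.2,0.2,0.2,0.2,0.2,0.2,0.2,0.2,0.2],"offset":[[0,0.003,0.0002],[0,0.006,0.0002],[0,0.009,0.0002],[0,0.012,0.0002],[0,0.015,0.0002],[0,0.018,0.0002],[0,0.022,0.0002],[0,0.027,0.0002],[0,0.033,0.0002],[0,0.036,0.0002]],"turn":[[0,0,0],[0,0,0],[0,0,0],[0,0,0],[0,0,0],[0,0,0],[0,0,0],[0,0,0],[0,0,0],[0,0,0]]}' 18; python3 st.py
cat > tub.py <<'E'
from h import *
from scipy.optimize import least_squares
V=[]
for n in ['scene','side','wrist']:
    im,K,M=cam(n);cv2.imwrite(f'pics/{n}3.png',im['pixels'][:,:,::-1])
    for r in bot.place_of('tub',im)[:2]:
        uv=np.array(r['position'])[::-1];print(n,uv,r['conf'],'floor pt',onz(K,M,uv,0))
    R=bot.trace('tub',im)
    if R and R[0]['conf']>.5 and n!='wrist':
        m=R[0]['pixels'].astype(np.uint8);V.append((K,M,m,im));print(R[0]['rect'])
def cost(x):
    c=0
    for K,M,m,im in V:
        # flared: rim 103x113 at z=.052, underside approx 84x94
        B=np.vstack([box([0,0,.050],[.103,.113,.004],x[2]),box([0,0,.001],[.084,.094,.002],x[2])])+[x[0],x[1],0]
        a=np.zeros((480,640),np.uint8);cv2.fillConvexPoly(a,cv2.convexHull((proj(K,M,B)*16).astype(np.int32)),1,8,4)
        c+=1-(a&m).sum()/(a|m).sum()
    return c
p=onz(*V[0][:2],np.argwhere(V[0][2]).mean(0)[::-1],.03)
b=min((minimize(cost,[p[0],p[1],y],method='Nelder-Mead',options=dict(initial_simplex=[[p[0],p[1],y],[p[0]+.01,p[1],y],[p[0],p[1]+.01,y],[p[0],p[1],y+.2]],maxfev=300)) for y in (-.6,-.2,.2,.6,1.0,1.4)),key=lambda b:b.fun)
print(b.x,np.degrees(b.x[2]),b.fun)
o=[]
for K,M,m,im in V:
    a=im['pixels'][:,:,::-1].copy()
    for z,d in((.052,[.103,.113]),(.052,[.08,.09]),(.002,[.08,.09])):
        g=np.array([[-1,-1,0],[1,-1,0],[1,1,0],[-1,1,0]])/2*[*d,0]@Rz(b.x[2]).T+[b.x[0],b.x[1],z]
        cv2.polylines(a,[np.round(proj(K,M,g)).astype(np.int32)],True,(0,255,0),1)
    o.append(cv2.resize(a[160:420,180:500],None,fx=1.25,fy=1.25,interpolation=cv2.INTER_CUBIC))
cv2.imwrite('pics/tub.png',np.hstack(o))
E
python3 tub.py
```

```text
time_s: 15.65
tcp_pos: [0.5162, -0.1269, 0.1756]
eef_rot: [[0.666, -0.746, 0.003], [-0.746, -0.666, -0.0], [0.003, -0.002, -1.0]]
ft_force: [-0.8, -0.4, -0.6]
grip_width: 0.336
t 15.65 tcp [ 516.2 -126.9  175.6] yaw 48.22 z [ 3.3e-03 -5.0e-04 -1.0e+00] Ftool [-0.2  0.8  0.6] Ttool [-0.008 -0.053  0.016] g 0.336
scene [400.1 357. ] 0.86 floor pt [ 0.47498902 -0.28280731  0.        ]
[403.0, 349.2, 80.3, 84.6]
side [279.1 376.1] 0.79 floor pt [ 0.47674396 -0.28453662  0.        ]
[ 0.47139098 -0.2837213  -0.30648343] -17.560207109244796 0.024769305488100968
```

View pics/tub.png

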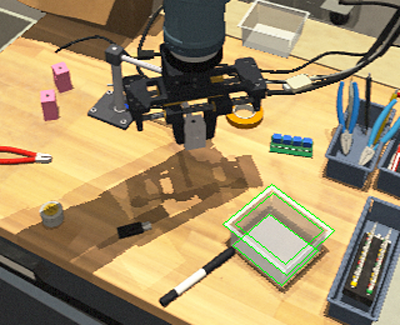

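The scene fit for the tub agrees with `place_of` from both cameras. Before descending I check the neighbouring bins and work out the move.

```bash
python3 - <<'E'
from h import *
im,K,M=cam('scene')
for nm,c,z in [('conn bin TL rim',(362,197),.05),('conn BL rim',(328,285),.05),('pens bin L',(327,165),.05),('pliers tip',(345,165),.06)]:
    print(nm,onz(K,M,(180+c[0]/1.25,160+c[1]/1.25),z))
s=bot.get_state();R=np.array(s['eef_rot']);T=np.array(s['tcp_pos'])
ty=np.degrees(np.arctan2(R[1,0],R[0,0]));print('tool x heading',ty,'tub y heading',90-17.56)
for t in (72.44,-107.56): print('turn about tool z', -(t-ty))
print('offset',R.T@(np.array([.473,-.2835,.16])-T),s['q'])
E
```

```text
conn bin TL rim [ 0.57914589 -0.36883434  0.05      ]
conn BL rim [ 0.41836543 -0.37473748  0.05      ]
pens bin L [ 0.61385289 -0.30394095  0.05      ]
pliers tip [ 0.6174387  -0.32913111  0.06      ]
tool x heading -48.193368722983 tub y heading 72.44
turn about tool z -120.633368722983
turn about tool z 59.366631277017
offset [0.08789076 0.13745438 0.01555825] [-2.65629145e+01  1.36138993e+01  1.04266398e+02  7.76102389e-02
  6.19295929e+01  2.15938710e+01]
```

```bash
python3 -m creep '{"gripper":[0.2,0.2,0.2,0.2,0.2,0.2,0.2,0.2,0.2,0.2,0.2,0.2],"offset":[[0,0.02,0],[0,0.04,0],[0.01,0.06,0],[0.022,0.08,0],[0.037,0.095,0],[0.052,0.11,0],[0.067,0.122,0],[0.08,0.132,0],[0.088,0.1375,0],[0.088,0.1375,0],[0.088,0.1375,0],[0.088,0.1375,0]],"turn":[[0,0,0],[0,0,0],[0,0,8],[0,0,16],[0,0,24],[0,0,32],[0,0,40],[0,0,48],[0,0,54],[0,0,59.4],[0,0,59.4],[0,0,59.4]]}' 18; python3 st.py
python3 - <<'E'
from h import *
im,K,M=cam('wrist');s=bot.get_state();R=np.array(s['eef_rot']);T=np.array(s['tcp_pos']);p=im['pixels'][:,:,::-1].copy()
for z,d in((.052,[.103,.113]),(.002,[.08,.09])):
    g=np.array([[-1,-1,0],[1,-1,0],[1,1,0],[-1,1,0]])/2*[*d,0]@Rz(np.radians(-17.56)).T+[.473,-.2835,z]
    cv2.polylines(p,[np.round(proj(K,M,g)).astype(np.int32)],True,(0,255,0),1)
q=bot.place_of('tub',im)
for r in q[:1]:print(r,onz(K,M,r['position'][::-1],0))
cv2.imwrite('pics/w4.png',p)
E
```

```text
time_s: 17.35
tcp_pos: [0.4729, -0.2834, 0.1754]
eef_rot: [[-0.3, -0.954, 0.003], [-0.954, 0.3, -0.0], [-0.001, -0.003, -1.0]]
ft_force: [0.7, 0.0, -1.6]
grip_width: 0.343
t 17.35 tcp [ 472.9 -283.4  175.4] yaw 107.44 z [ 3.3e-03 -1.0e-04 -1.0e+00] Ftool [-0.2 -0.6  1.6] Ttool [-0.127 -0.11  -0.022] g 0.343
{'position': [237.3, 320.0], 'conf': 0.95} [ 0.47222236 -0.28516748  0.        ]
```

View pics/w4.png

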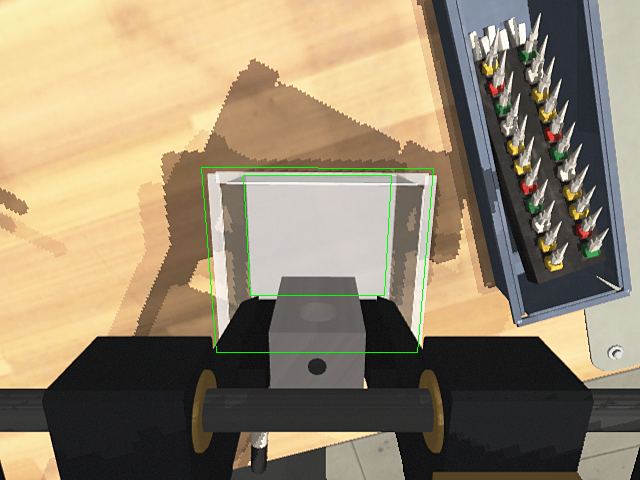

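The overlay is within about 4 px of the tub rim, so I shift 2 mm and descend.

```bash
python3 -m creep '{"gripper":[0.2,0.2,0.2,0.2,0.2,0.2,0.2,0.2,0.2,0.2,0.2],"offset":[[0.002,0.002,0],[0.002,0.002,0.015],[0.002,0.002,0.03],[0.002,0.002,0.045],[0.002,0.002,0.06],[0.002,0.002,0.073],[0.002,0.002,0.083],[0.002,0.002,0.088],[0.002,0.002,0.091],[0.002,0.002,0.092],[0.002,0.002,0.092]],"turn":[[0,0,0],[0,0,0],[0,0,0],[0,0,0],[0,0,0],[0,0,0],[0,0,0],[0,0,0],[0,0,0],[0,0,0],[0,0,0]]}' 18; python3 st.py
```

```text
time_s: 18.55
tcp_pos: [0.4711, -0.2849, 0.0839]
eef_rot: [[-0.3, -0.954, 0.004], [-0.954, 0.3, -0.001], [-0.0, -0.004, -1.0]]
ft_force: [0.6, 0.3, -0.2]
grip_width: 0.34
t 18.55 tcp [ 471.1 -284.9   83.9] yaw 107.46 z [ 4.e-03 -9.e-04 -1.e+00] Ftool [-0.5 -0.5  0.2] Ttool [-0.136 -0.043  0.048] g 0.34
```

```bash
python3 -m creep '{"gripper":[0.2,0.2,0.2,0.2],"offset":[[0,0,0.001],[0,0,0.002],[0,0,0.003],[0,0,0.003]],"turn":[[0,0,0],[0,0,0],[0,0,0],[0,0,0]]}' 18; python3 st.py
```

```text
time_s: 18.95
tcp_pos: [0.471, -0.2848, 0.0808]
eef_rot: [[-0.3, -0.954, 0.004], [-0.954, 0.3, -0.001], [-0.0, -0.004, -1.0]]
ft_force: [-0.3, -0.4, -1.2]
grip_width: 0.337
t 18.95 tcp [ 471.  -284.8   80.8] yaw 107.46 z [ 3.9e-03 -8.0e-04 -1.0e+00] Ftool [0.5 0.2 1.2] Ttool [-0.116 -0.111  0.024] g 0.337
```

```bash
python3 -m creep '{"gripper":[0.2,0.2,0.2,0.2],"offset":[[0,0,0.0005],[0,0,0.001],[0,0,0.001],[0,0,0.001]],"turn":[[0,0,0],[0,0,0],[0,0,0],[0,0,0]]}' 18; python3 st.py
```

```text
time_s: 19.35
tcp_pos: [0.471, -0.2848, 0.0799]
eef_rot: [[-0.3, -0.954, 0.004], [-0.954, 0.3, -0.001], [-0.0, -0.004, -1.0]]
ft_force: [0.4, -0.1, -0.9]
grip_width: 0.338
t 19.35 tcp [ 471.  -284.8   79.9] yaw 107.47 z [ 4.e-03 -8.e-04 -1.e+00] Ftool [ 0.  -0.4  0.9] Ttool [-0.149 -0.088  0.04 ] g 0.338
```

```bash
python3 -m creep '{"gripper":[0.2,0.2,0.2,0.2],"offset":[[0,0,0.0005],[0,0,0.0008],[0,0,0.0008],[0,0,0.0008]],"turn":[[0,0,0],[0,0,0],[0,0,0],[0,0,0]]}' 18; python3 st.py
```

```text
time_s: 19.75
tcp_pos: [0.4711, -0.2849, 0.0795]
eef_rot: [[-0.3, -0.954, 0.004], [-0.954, 0.3, -0.001], [-0.0, -0.004, -1.0]]
ft_force: [-1.9, 1.5, 4.9]
grip_width: 0.338
t 19.75 tcp [ 471.1 -284.9   79.5] yaw 107.46 z [ 4.1e-03 -9.0e-04 -1.0e+00] Ftool [-0.9  2.3 -4.9] Ttool [-0.486 -0.237 -0.06 ] g 0.338
```

Floor contact at the predicted height, with 5 N upward. I open just enough to let go, then lift.

```bash
python3 -m creep '{"gripper":[0.38,0.42,0.45,0.45,0.45,0.45,0.45,0.45,0.45,0.45,0.45,0.45],"offset":[[0,0,-0.0003],[0,0,-0.0003],[0,0,-0.0003],[0,0,-0.0003],[0,0,-0.003],[0,0,-0.01],[0,0,-0.02],[0,0,-0.035],[0,0,-0.05],[0,0,-0.07],[0,0,-0.09],[0,0,-0.1]],"turn":[[0,0,0],[0,0,0],[0,0,0],[0,0,0],[0,0,0],[0,0,0],[0,0,0],[0,0,0],[0,0,0],[0,0,0],[0,0,0],[0,0,0]]}' 5; python3 st.py
python3 - <<'E'
from h import *
a=[]
for n in('wrist','scene'):
    im,K,M=cam(n);p=im['pixels'][:,:,::-1]
    a.append(cv2.resize(p if n=='wrist' else p[240:440,280:546],(400,300),interpolation=cv2.INTER_AREA))
cv2.imwrite('pics/w5.png',np.hstack(a))
E
```

```text
time_s: 20.95
tcp_pos: [0.4716, -0.2856, 0.1827]
eef_rot: [[-0.3, -0.954, 0.007], [-0.954, 0.3, -0.004], [0.002, -0.008, -1.0]]
ft_force: [-0.8, 0.1, -0.8]
grip_width: 0.451
t 20.95 tcp [ 471.6 -285.6  182.7] yaw 107.45 z [ 0.0072 -0.0039 -1.    ] Ftool [0.1 0.8 0.8] Ttool [-0.085 -0.047 -0.042] g 0.451
```

View pics/w5.png

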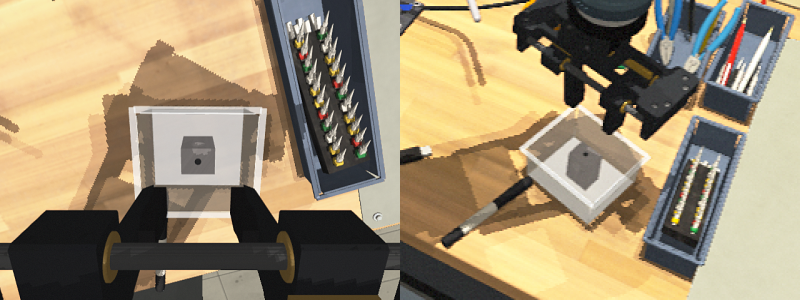

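The block stands upright in the middle of the tub, released, and the gripper is well clear above it. Handing in.

```bash
python3 -m creep '{"gripper":[0.45,0.45,0.45],"offset":[[0,0,0],[0,0,0],[0,0,0]],"turn":[[0,0,0],[0,0,0],[0,0,0]]}'; python3 -c "
from cell import bot
print(bot.close_job())"
```

```text
time_s: 21.35
tcp_pos: [0.4713, -0.2853, 0.1811]
eef_rot: [[-0.3, -0.954, 0.006], [-0.954, 0.3, -0.003], [0.001, -0.007, -1.0]]
ft_force: [-0.1, 0.2, -0.0]
grip_width: 0.448
the job is handed in; nothing more can be done
None
```

The block came off the rod's free end without binding and now stands upright and released in the clear tub. I handed the job in at 21.4 s.

- **On the rod:** I gripped the block centred, lifted it about 2 mm until it floated free, and followed the bend (about 49.6°) in short steps. The force readings after each step stayed under about 2 N. They were taken only at the end of each step, so any brief peak within a step would not have shown.
- **Setting down:** the block touched the tub floor at about 5 N, and I opened the jaws only slightly before lifting straight up.
- **Last checks:** the final wrist and scene pictures show the block upright near the middle of the tub and the gripper clear above it. The wrist force was about 0 N.
- **Disagreements:**
  - The fixed cameras' holder fits were 2–4 mm off the wrist view, so I relied on the wrist view for the rod.
  - The tub outline was about 2 mm off, which I corrected before descending.
  - A contact of about 1 N near the end of the bend went away after a 0.3 mm sideways correction.

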